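Wedge up a rocking bench scale

TASK

The bench scale rocks because the foot at its front left corner has lost its rubber pad and its bare stud hangs above the table. With the fingertips, and without picking anything up or shoving the scale along, push the wooden wedge thin end first under that stud until the stud rests on it and the scale no longer rocks, but not so far that one of the three rubber feet comes off the table. Then test it: press down on the steel pan right above the wedged stud with about the weight of a kilo (10 N), and finish while still pressing there, with the scale standing firm on all its feet.

Things in the scene. Friction and masses are not known exactly. Their poses are not given: they have to be found in the camera images.
- scale: loose bench scale, 3 kg: grey housing 240 (x) x 220 (y) mm, underside 24 mm above the table; flat steel pan 236 x 216 mm, top at 66 mm; display on a column over the rear edge. Origin: table level under the middle; x to its rear, y to its left, z up. Level on three rubber feet at (95,85), (95,-85), (-95,-85) mm; 5 to 9 N of press over the bare stud at (-95,85), front left, tips it.
- stud_axis (a point): on the axis of the bare stud, at the housing's underside, 24 mm above the table, 25 mm in from the left side. The stud is a steel pin 18 mm thick with a round end that hangs 4 to 7.5 mm above the table, differently each time, so where the wedge bites must be felt. The wedge goes in from the scale's left side, along the scale's -y.
- press_spot (a point): point on top of the steel pan right above the stud, 66 mm above the table: where to press.
- foot_front_right: rubber foot, 26 mm across, 12 mm high, of the front right corner; origin at the centre of its underside. The rubber feet give about 1 mm for 30 N.
- foot_rear_left: the same at the rear left corner.
- foot_rear_right: the same at the rear right corner, opposite the stud.
- wedge: wooden wedge, 60 g, 110 mm long, 45 mm wide, flat below; thickness falls evenly from 15 mm at the butt to 2 mm at the thin end. Origin: centre of its underside; x along it to the thin end, z up. Lies left of the scale, thin end roughly towards the stud, 15 to 65 mm short of it. It slides freely (0.2 N) until it bites; then resistance grows over some 10 mm to 8 or 9 N, where a rubber foot lifts.
- wedge_butt (a point): centre of the wedge's upright butt face (45 mm wide, 15 mm high), 7.5 mm above the table: where to push.
- carton_left: bystander: black carton 78 x 117 x 58 mm lying left of the wedge; origin centre of its underside.
- carton_right: bystander: the same carton, right of the scale's front.
- pouch: bystander: foil pouch 100 x 62 x 25 mm lying behind the wedge's way; origin centre of its underside.

How it is judged (in metres and radians):
On the way:
1. the stud rests on the wedge while nothing presses on the scale (contact force between wedge and scale above 0.5 N and contact force between the fingers and scale below 0.3 N), for 0.2 s.
At the end, for the whole second after the job is handed in: Fingers press the scale with 6-30 N within 45 mm of the spot above the stud; under that press the stud stands on the wedge (>3 N) and all three rubber feet bear on the table (>0.3 N each); the scale is at rest, level within 1 degree, within 15 mm of its start; the fingers are off the wedge (contact force between the fingers and scale between 6 and 30 N and horizontal distance between the grasp point and press_spot below 0.045 m and contact force between wedge and scale above 3 N and contact force between each of foot_front_right, foot_rear_left, foot_rear_right and anything else above 0.3 N and angle between scale's own z axis and vertical below 0.0175 rad and linear speed of scale below 0.01 m/s and contact force between the fingers and wedge below 0.3 N and distance of scale from where it was at the start of the episode below 0.015 m); the arm keeps its last pose, push and grip.
It fails at once if the wedge is lifted or tipped up (height (world z) of wedge above 0.01 m or angle between wedge's own z axis and vertical above 0.25 rad).
It fails at once if the scale is lifted or tipped over (height (world z) of scale above 0.012 m or angle between scale's own z axis and vertical above 0.1 rad).
It fails at once if the scale is shoved more than 25 mm (distance of scale from where it was at the start of the episode above 0.025 m).
It fails at once if a bystander is moved (distance of any of carton_left, carton_right, pouch from where it was at the start of the episode above 0.03 m).
It also fails if it takes over 56 s, if anything falls off the work surface, if the arm or the gripper's body presses on something with over 40 N, if the wrist force passes 120 N, or if a joint passes its speed limit or range.

ROBOT

A 6-joint arm with a two-finger parallel gripper is mounted at the origin on a cart in front of the work surface, level with it; the furniture and walls round the work are solid. World frame = base frame: x ahead of the robot, y to its left, z up, the work surface at z = 0. Lengths are in m, angles in degrees, forces in N, time in s.
With the tool pointing down it reaches from about 0.375 to 0.75 m from the base axis. Payload 9 kg.
Tool frame: the origin (TCP) lies where the fingers leave the gripper's body, on its centre line; the fingertips stand 73 mm ahead of it and the grasp point (between the pads) lies 54 mm ahead of it (robot.tip_reach is the distance from the TCP to the fingertips, in m); z points along the fingers, y is the direction in which the jaws open and shut (so a half turn about z gives the same grasp; the last joint's range is limited). The gripper opens to 85 mm and grips with 20 to 120 N. Pads are 22 mm wide; open, the fingers measure 114 mm over their backs; the gripper's body (76 mm by 85 mm) begins 54 mm behind the grasp point. The pads swing forward as they close: fully open they stand 13 mm farther back than shut.
Start: joints at [-89.135, 5.964, 5.575, 89.605, 0, 77.527], TCP at [0.138, -0.584, 0.304] pointing down, gripper open.
Joint ranges: [-171.21, 171.21], [-48.23, 106.86], [-62.78, 66.21], [-105.2, 120.99], [-86.42, 89.51], [-180, 180]. Speed limits (degrees/s): [127.2, 127.2, 147.25, 180, 180, 180].

INTERFACE

Orientations are given as [roll, pitch, yaw] about the fixed x, y, z axes, in that order (R = Rz(yaw) Ry(pitch) Rx(roll)).
In Python, from plant import robot gives the robot as it stands. Calls block until the motion is done:
- robot.move_pose(position, orientation): joint-space move of the TCP to a pose.
- robot.line_to(position, vel=0.15, rotation=None, guard=None): straight line of the TCP; rotation=None keeps the orientation; vel is the mean speed in m/s. With guard (N) it stops when the force on the tool has changed by that much, and returns True; else False.
- robot.goto_joints(angles): joint-space move.
- robot.set_gripper(opening): finger opening in m; the grip force is fixed at half the most; returns when the fingers have stopped.
- robot.pause(seconds).
- robot.ik(position, orientation): joint angles nearest the present ones, or None.
- robot.observe(): the state.
- robot.grab_frame(name): name is "side" or "top" or "wrist"; returns the picture (400x640x3 uint8, blue, green, red); there is no depth.
- robot.get_calibration(name): a dict with "vertical_fov" (degrees; the focal length in pixels is half the picture's height over the tangent of half this angle, whatever the lens; pixels are square), "cx", "cy" (the principal point, pixels), "rvec" (rotation vector, rad) and "tvec" (3), from world to camera coordinates, as OpenCV has them. Camera axes: x right, y down, z forward; pixel columns grow to the right and rows downward; lengths in m; the calibration is good to about 2 mm. A picture is of the moment at which its call begins: read the wrist's pose just before it. get_calibration takes no time and is no camera call; for the wrist camera it gives the pose at the moment of the call.
A pose or a line that the arm cannot do raises robot.IKError and nothing moves.
- robot.job_done(): hands the job in, once; it reports no verdict.
The state is a dict: "time": time; "q": joint angles; "qvel": joint speeds; "joint_torque": joint torques, N m; "tool_pos": TCP position; "tcp_rot": TCP orientation; "ft_force": force on the tool from outside, world axes, zero at the start; "torque": the same for the moment, N m; "gripper_width": finger opening in m.
Only numpy, scipy, OpenCV 4.12 (cv2) and the standard library are available. Lean on these libraries where they do the work, as an engineer would, in place of code of your own. Each camera call takes 0.05 s, during which the arm holds its last target.

## Working session

There is one attempt and no reset: what is moved stays moved. The work goes in short steps, each a Python script; the robot and the scene stay as the last script left them, time stands still between calls to the robot, and variables do not carry over. Pictures are saved under pics/ and viewed, and the job is handed in when it is done.

```bash
ls; mkdir -p pics; python3 - <<'E'
from plant import robot
import cv2,json
for n in ("side","top","wrist"):
    c=robot.get_calibration(n); print(n,c)
    cv2.imwrite(f"pics/{n}0.png",robot.grab_frame(n))
s=robot.observe();print(s)
E
```

```text
pics
side {'vertical_fov': 51.36021787694197, 'cx': 329.0246590111473, 'cy': 207.9021147603886, 'rvec': array([ 2.50214327,  0.71053395, -0.18723219]), 'tvec': array([-0.55263795, -0.1942935 ,  1.70870732])}
top {'vertical_fov': 42.65270310205727, 'cx': 323.102851060034, 'cy': 200.23594544955367, 'rvec': array([ 2.19568086, -2.13054041,  0.10800362]), 'tvec': array([0.04240015, 0.61838179, 1.76711638])}
wrist {'vertical_fov': 62.56843500925756, 'cx': 319.9795960579059, 'cy': 199.02599570939128, 'rvec': array([-2.27621547,  1.80001595,  0.26534363]), 'tvec': array([-0.60012591, -0.03740115,  0.37808405])}
{'time': 0.15, 'q': array([-8.91346792e+01,  5.99309597e+00,  5.53857658e+00,  8.96062873e+01,
        5.10432442e-04,  7.75276007e+01]), 'qvel': array([-0.07434062, -0.05192128,  0.18170049,  0.07142262,  0.02520287,
        0.02667159]), 'joint_torque': array([ 2.89004311e-03, -5.57363498e+01,  5.04001486e+01,  1.26887398e-02,
       -2.94055089e-04, -8.20998565e-06]), 'tool_pos': array([ 0.13843179, -0.58362299,  0.30328936]), 'tcp_rot': array([-1.79940739e+02, -1.36307578e-02,  1.33377128e+01]), 'ft_force': array([-0.11777572, -0.29702398,  0.01390295]), 'torque': array([-0.03568022, -0.02215491,  0.0232952 ]), 'gripper_width': 0.08540346157702093}
```

View pics/side0.png

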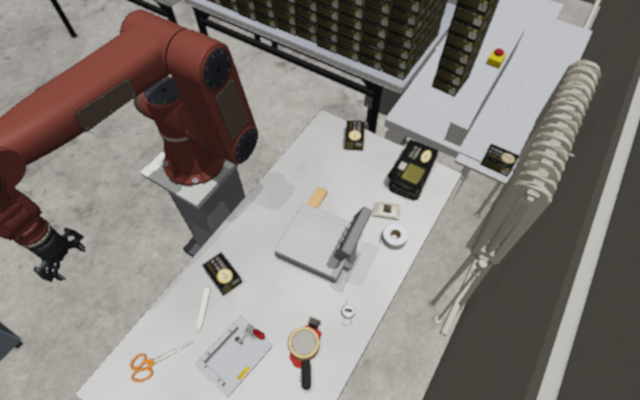

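View pics/top0.png

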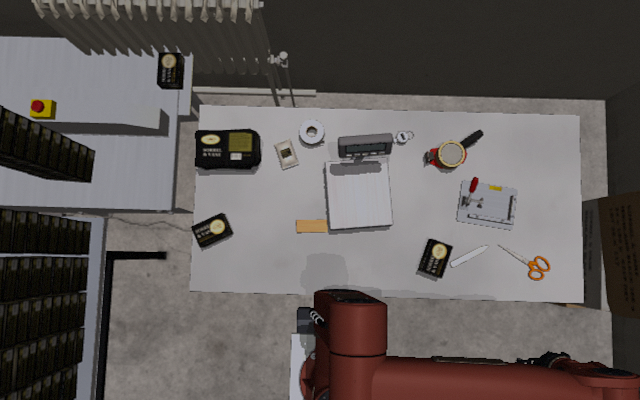

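View pics/wrist0.png

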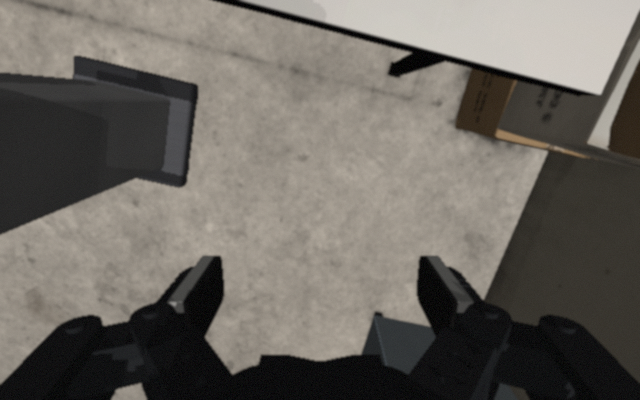

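The top view shows the scale around (360,195), the wedge at (311,226) and the cartons at (212,229) and (435,258). The pouch is at about (287,152). I'll enlarge it next.

```bash
cat > h.py <<'E'
from plant import robot
import cv2, numpy as np
def back(c,px,z,H=400):
    f=H/2/np.tan(np.radians(c["vertical_fov"])/2)
    R=cv2.Rodrigues(np.array(c["rvec"]))[0]; t=np.array(c["tvec"])
    o=-R.T@t; d=R.T@np.array([(px[0]-c["cx"])/f,(px[1]-c["cy"])/f,1.])
    return o+d*(z-o[2])/d[2]
def proj(c,P,H=400):
    f=H/2/np.tan(np.radians(c["vertical_fov"])/2)
    K=np.array([[f,0,c["cx"]],[0,f,c["cy"]],[0,0,1]])
    return cv2.projectPoints(np.atleast_2d(np.array(P,float)),np.array(c["rvec"]),np.array(c["tvec"]),K,None)[0][:,0]
E
python3 - <<'E'
import cv2
im=cv2.imread("pics/top0.png")
cv2.imwrite("pics/c1.png",cv2.resize(im[130:250,270:410],None,fx=5,fy=5,interpolation=cv2.INTER_CUBIC))
E
```

```text
(no output)
```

View pics/c1.png

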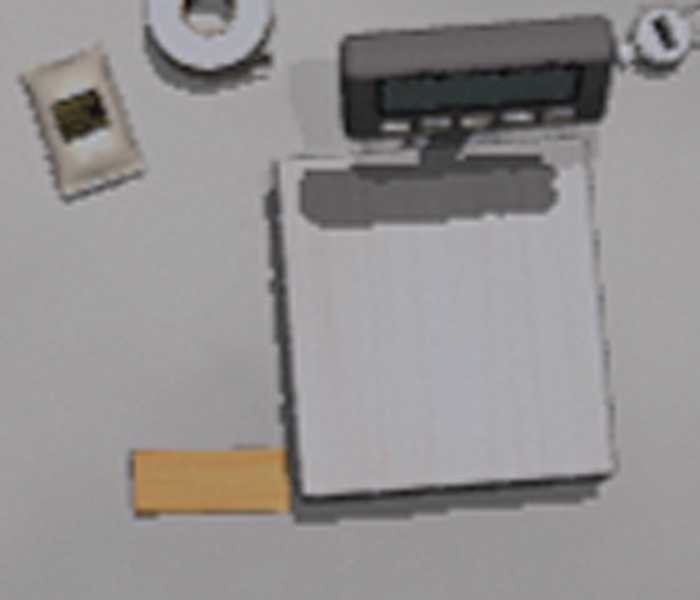

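The crop shows the pan's corners at (285,158), (590,138), (610,472) and (303,495). The wedge's butt edge is at x≈133, between y=450 and y=512, and its right part runs to the housing at x≈290.

```bash
python3 - <<'E'
from h import *
c=robot.get_calibration("top")
f=lambda u,v:(u/5+270-.4,v/5+130-.4)
for n,u,v,z in [("pRL",285,158,.066),("pRR",590,138,.066),("pFR",610,472,.066),("pFL",303,495,.066),("bR",133,450,.015),("bF",133,512,.015),("tR",289,450,.004),("tF",289,512,.004)]:
    print(n,back(c,f(u,v),z).round(4))
R=cv2.Rodrigues(c["rvec"])[0];print(-R.T@c["tvec"])
E
```

```text
pRL [0.7502 0.0527 0.066 ]
pRR [ 0.7705 -0.159   0.066 ]
pFR [ 0.5384 -0.1766  0.066 ]
pFL [0.5163 0.0334 0.066 ]
bR [0.5471 0.1542 0.015 ]
bF [0.5033 0.1526 0.015 ]
tR [0.5512 0.0439 0.004 ]
tF [0.5071 0.0426 0.004 ]
[0.42544271 0.04576571 1.82312866]
```

```bash
python3 - <<'E'
from h import *
c=robot.get_calibration("wrist"); s=robot.observe()
R=cv2.Rodrigues(c["rvec"])[0];o=-R.T@c["tvec"]
from scipy.spatial.transform import Rotation as Ro
T=Ro.from_euler("xyz",s["tcp_rot"],degrees=True)
print("cam in tool",T.inv().apply(o-s["tool_pos"]),"fwd in tool",T.inv().apply(R[2]), robot.tip_reach)
t=robot.get_calibration("top")
for p in [(212,229),(435,258),(287,152)]: print(back(t,p,.03))
for yaw in (95,-85):
  for p in [(.54,.12,.30),(.53,.19,.2),(.53,.19,.081),(.54,.08,.081),(.54,.014,.14)]: 
    q=robot.ik(p,[180,0,yaw]); print(yaw,p,None if q is None else np.round(q,1))
E
```

```text
cam in tool [ 0.07252242  0.0006852  -0.06904914] fwd in tool [-2.87526623e-01  4.35159921e-05  9.57772645e-01] 0.0726
[0.50425181 0.44700804 0.03      ]
[ 0.42700528 -0.3337165   0.03      ]
[0.78583595 0.19465411 0.03      ]
95 (0.54, 0.12, 0.3) [-1.  -2.3 -3.2 89.   0.  84. ]
95 (0.53, 0.19, 0.2) [  6.4  -0.1 -11.5  78.6   0.   91.4]
95 (0.53, 0.19, 0.081) [  6.4   4.5 -19.5  66.    0.   91.4]
95 (0.54, 0.08, 0.081) [ -5.3   1.5 -22.5  65.9   0.   79.7]
95 (0.54, 0.014, 0.14) [-12.4  -2.4 -20.   72.3   0.   72.6]
-85 (0.54, 0.12, 0.3) [ -1.   -2.3  -3.2  89.    0.  -96. ]
-85 (0.53, 0.19, 0.2) [  6.4  -0.1 -11.5  78.6   0.  -88.6]
-85 (0.53, 0.19, 0.081) [  6.4   4.5 -19.5  66.    0.  -88.6]
-85 (0.54, 0.08, 0.081) [  -5.3    1.5  -22.5   65.9    0.  -100.3]
-85 (0.54, 0.014, 0.14) [ -12.4   -2.4  -20.    72.3    0.  -107.4]
```

```bash
python3 - <<'E'
from h import *
robot.move_pose([.54,.09,.29],[180,0,95])
robot.pause(.2)
c=robot.get_calibration("wrist")
im=robot.grab_frame("wrist"); cv2.imwrite("pics/w1.png",im)
import pickle; pickle.dump(c,open("w1.pkl","wb"))
s=robot.observe();print(s["time"],s["tool_pos"],s["tcp_rot"],s["ft_force"])
E
```

```text
3.1667 [0.54006434 0.08965586 0.28995765] [-1.79995492e+02 -1.13217348e-03  9.49630022e+01] [ 0.26907481  0.26515271 -1.3102645 ]
```

View pics/w1.png

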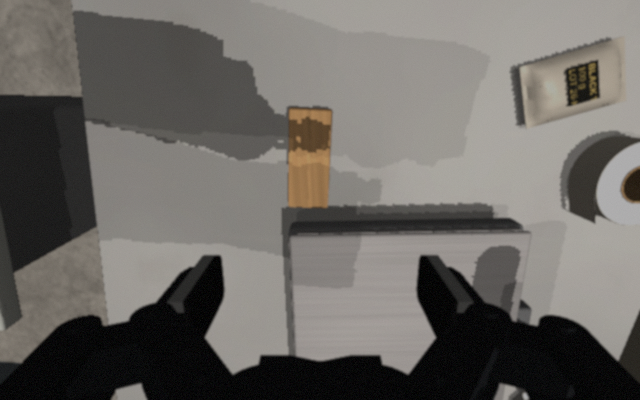

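```bash
python3 - <<'E'
import cv2
im=cv2.imread("pics/w1.png")
cv2.imwrite("pics/c2.png",cv2.resize(im[95:245,270:360],None,fx=4,fy=4,interpolation=cv2.INTER_CUBIC))
cv2.imwrite("pics/c3.png",cv2.resize(im[190:365,270:545],None,fx=2.9,fy=2.9,interpolation=cv2.INTER_CUBIC))
E
```

```text
(no output)
```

View pics/c2.png

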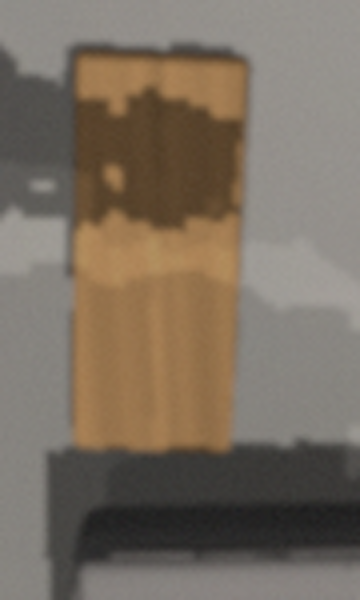

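View pics/c3.png

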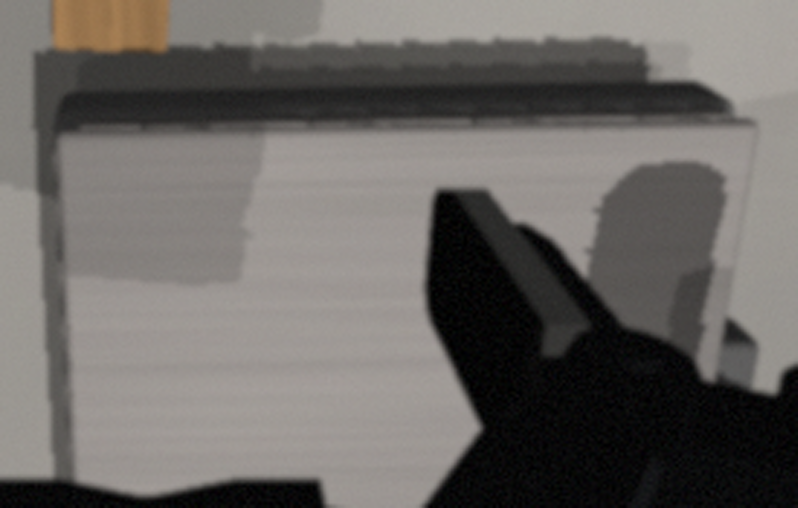

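The wrist view (right is +x, down is −y) shows the wedge with its butt corners at (288,109) and (331,110) and its thin end at (288–328, 207). The pan's front-left corner is at (289.5,234.5) and its rear-left corner at (530.7,231.5).

```bash
python3 - <<'E'
from h import *
import pickle; c=pickle.load(open("w1.pkl","rb"))
f=lambda u,v:(u/4+270-.4,v/4+95-.4)
g=lambda u,v:(u/2.9+270-.4,v/2.9+190-.4)
for n,p,z in [("bF",f(75,55),.015),("bR",f(247,58),.015),("tF",f(75,450),.002),("tR",f(231,450),.002),("pFL",g(57,128),.066),("pRL",g(757,120),.066),("pfront",g(75,480),.066)]:
    print(n,back(c,p,z).round(4))
E
```

```text
bF [0.502  0.1512 0.015 ]
bR [0.5453 0.1542 0.015 ]
tF [0.5072 0.0423 0.002 ]
tR [0.5515 0.0462 0.002 ]
pFL [0.5144 0.0369 0.066 ]
pRL [0.7441 0.0598 0.066 ]
pfront [ 0.5295 -0.1039  0.066 ]
```

```bash
cat >> h.py <<'E'
stud=np.array([.5405,.0148]); a=np.radians(6.8); d=np.array([np.sin(a),-np.cos(a)])
ZP=.0775
def P(L,z=ZP): return [*(stud-d*L),z]
def push_force(F0,n=3):
    fs=[]
    for _ in range(n):
        robot.pause(.04); fs.append(robot.observe()["ft_force"])
    return np.mean(fs,0)-F0
E
python3 - <<'E'
from h import *
robot.set_gripper(.015)
robot.move_pose(P(175,.15) if 0 else P(.175,.15),[180,0,96.5])
print(robot.line_to(P(.175),vel=.08,guard=6))
robot.pause(.2)
s=robot.observe();print(s["time"],s["tool_pos"],P(.175),s["tcp_rot"],s["ft_force"],s["gripper_width"])
c=robot.get_calibration("wrist");cv2.imwrite("pics/w2.png",robot.grab_frame("wrist"))
E
```

```text
False
5.8167 [0.52014329 0.18862601 0.07804131] [np.float64(0.5197793055463623), np.float64(0.18856896391864397), 0.0775] [1.79946504e+02 1.08070757e-03 9.65019034e+01] [ 0.61240688 -0.55499896 -0.6031417 ] 0.015191210572775959
```

View pics/w2.png

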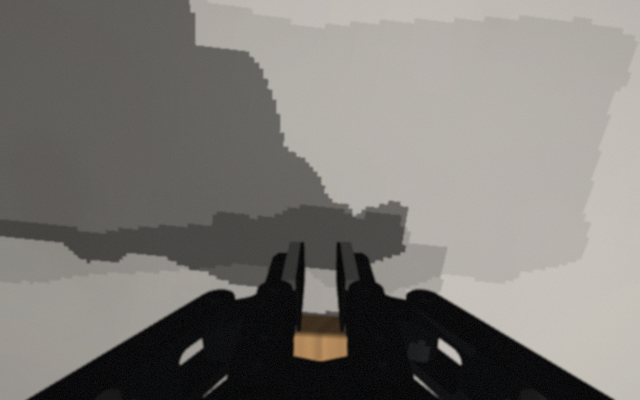

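The fingers are down behind the butt, with the wedge visible between and beyond them at about (320,340). Now I'll push: a free slide first, then fine steps.

```bash
python3 - <<'E'
from h import *
F0=push_force(0,5); np.save("F0.npy",F0)
print(robot.line_to(P(.112),vel=.04,guard=3))
s=robot.observe();print(s["time"],s["tool_pos"],(push_force(F0)@[*d,0]).round(2))
c=robot.get_calibration("wrist");cv2.imwrite("pics/w3.png",robot.grab_frame("wrist"))
cv2.imwrite("pics/t3.png",robot.grab_frame("top"))
im=cv2.imread("pics/t3.png");cv2.imwrite("pics/t3c.png",cv2.resize(im[130:250,270:410],None,fx=5,fy=5,interpolation=cv2.INTER_CUBIC))
E
```

```text
False
7.8 [0.52720567 0.12614789 0.07748032] -0.53
```

View pics/w3.png

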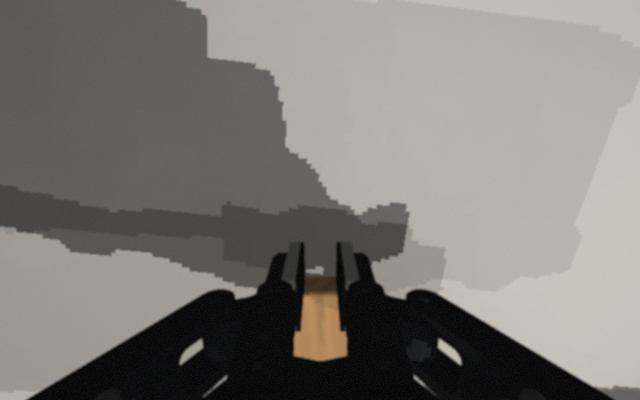

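View pics/t3c.png

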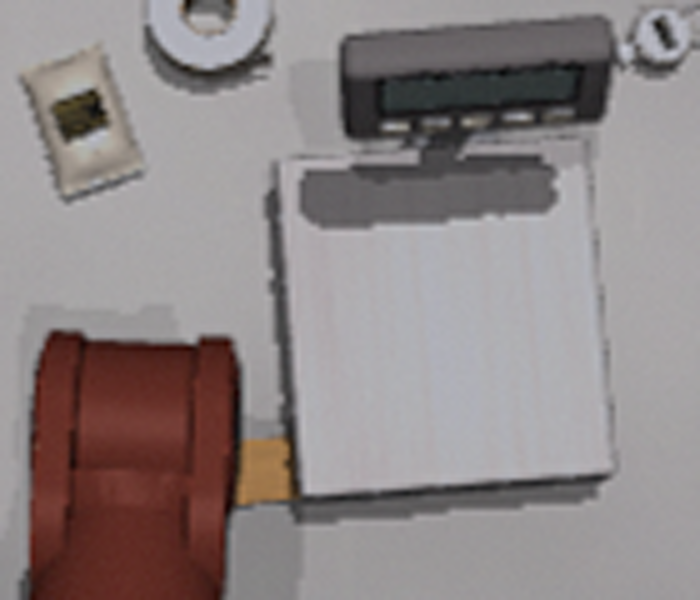

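The wedge is sliding under the scale's front-left corner and the fingers are centred on it. Resistance is 0.5 N, so it hasn't bitten yet. Fine steps next.

```bash
python3 - <<'E'
from h import *
F0=np.load("F0.npy"); L=.112; bite=False
while L>.060:
    L-=.001 if bite else .002
    robot.line_to(P(L),vel=.02,guard=6)
    r=-(push_force(F0,2)@[*d,0])
    s=robot.observe()
    print(round(L,4),round(r,2),round(float((stud-s["tool_pos"][:2])@d),4),round(s["time"],1))
    if r>1.5: bite=True
    if r>4.3: break
    if s["time"]>28: break
E
```

```text
0.11 0.27 0.11 8.4
0.108 0.31 0.108 8.7
0.106 0.77 0.106 9.0
0.104 0.24 0.1039 9.4
0.102 0.18 0.102 9.7
0.1 0.6 0.1 10.0
0.098 0.01 0.098 10.4
0.096 0.6 0.096 10.7
0.094 0.13 0.094 11.0
0.092 0.06 0.092 11.4
0.09 0.25 0.0899 11.7
0.088 0.36 0.0879 12.0
0.086 1.9 0.086 12.4
0.085 4.38 0.0851 12.7
```

```bash
python3 - <<'E'
from h import *
F0=np.load("F0.npy")
F=push_force(F0,5);print(F.round(2),-(F@[*d,0]))
robot.line_to(P(.0842),vel=.01,guard=6)
F=push_force(F0,5);print(F.round(2),-(F@[*d,0]))
s=robot.observe();print(s["tool_pos"],s["time"], (stud-s["tool_pos"][:2])@d)
cv2.imwrite("pics/w4.png",robot.grab_frame("wrist"))
cv2.imwrite("pics/t4.png",robot.grab_frame("top"))
im=cv2.imread("pics/t4.png");cv2.imwrite("pics/t4c.png",cv2.resize(im[130:250,270:410],None,fx=5,fy=5,interpolation=cv2.INTER_CUBIC))
E
```

```text
[-1.01  4.46  0.52] 4.548172444147112
[-1.13  4.4   0.35] 4.501596609083082
[0.53050853 0.0984152  0.07748959] 13.3583 0.08421003695281697
```

View pics/t4c.png

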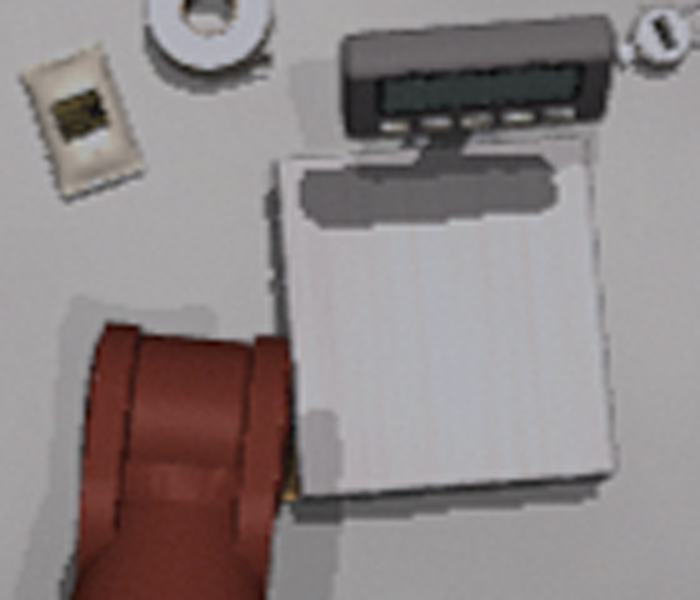

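View pics/w4.png

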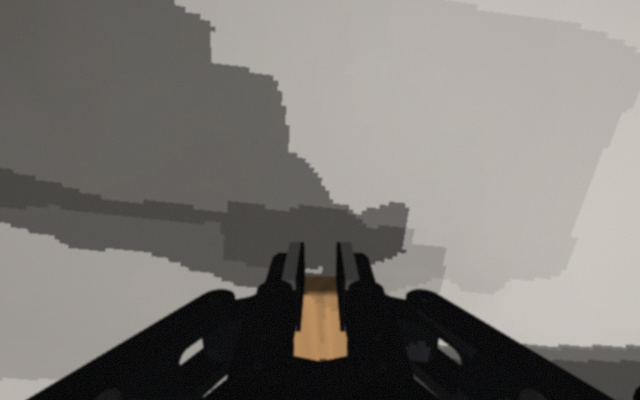

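The push force has settled at about 4.5 N, roughly half the 8–9 N at which a foot lifts. The scale hasn't visibly moved in the top view: its pan corners are where they were. I'll withdraw, look, then press.

```bash
python3 - <<'E'
from h import *
robot.line_to(P(.125),vel=.06)
robot.line_to(P(.125,.18),vel=.12)
robot.line_to(P(.16,.26),vel=.15)
robot.pause(.3)
import pickle
c=robot.get_calibration("wrist"); pickle.dump(c,open("w5.pkl","wb"))
im=robot.grab_frame("wrist");cv2.imwrite("pics/w5.png",im)
s=robot.observe();print(s["time"],s["ft_force"])
E
```

```text
16.3833 [-0.00261745 -0.31342612 -0.57822445]
```

View pics/w5.png

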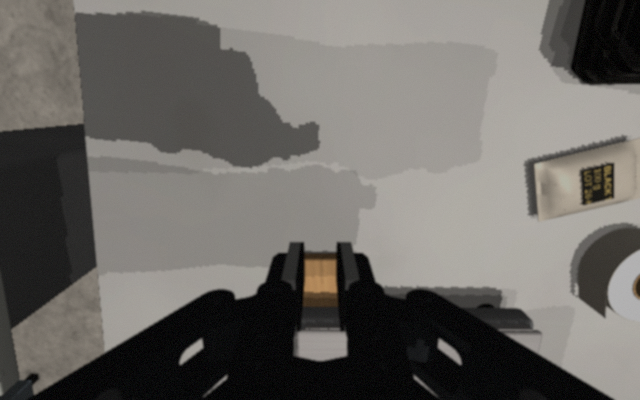

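```bash
python3 - <<'E'
from h import *
import pickle;c=pickle.load(open("w5.pkl","rb"))
b=back(c,(320,252.5),.015);print(b,(stud-b[:2])@d)
F0=None
robot.move_pose([*stud,.175],[180,0,96.5]); robot.pause(.3)
F0=push_force(0,5);np.save("F1.npy",F0)
print(F0, robot.line_to([*stud,.134],vel=.02,guard=4))
F=push_force(F0,4);s=robot.observe();print(F,s["tool_pos"],s["time"])
E
```

```text
[0.52939862 0.09400476 0.015     ] 0.07996204497172724
[-0.35132876  0.00824784 -0.50256244] True
[-0.12902615  0.17363824  5.90001984] [0.54047128 0.01482346 0.13852547] 19.425
```

```bash
python3 - <<'E'
from h import *
F0=np.load("F1.npy")
z=robot.observe()["tool_pos"][2]
for i in range(12):
    F=push_force(F0,4);s=robot.observe();print(F.round(2),s["tool_pos"].round(5),round(z,5))
    if F[2]>9.5: break
    z-=.0002
    robot.line_to([*stud,z],vel=.01,guard=8)
robot.pause(.6)
F=push_force(F0,6);s=robot.observe();print(F.round(2),s["tool_pos"],s["time"])
for n in("top","side"): 
  im=robot.grab_frame(n);cv2.imwrite(f"pics/{n}6.png",im)
im=cv2.imread("pics/top6.png");cv2.imwrite("pics/t6c.png",cv2.resize(im[130:250,270:410],None,fx=5,fy=5,interpolation=cv2.INTER_CUBIC))
im=cv2.imread("pics/side6.png");cv2.imwrite("pics/s6c.png",cv2.resize(im[140:300,240:440],None,fx=3.7,fy=3.7,interpolation=cv2.INTER_CUBIC))
E
```

```text
[-0.34  0.33  5.9 ] [0.5405  0.01482 0.13856] 0.13853
[0.5  0.38 4.32] [0.54072 0.01477 0.13856] 0.13833
[0.06 0.21 6.42] [0.54072 0.01477 0.13851] 0.13813
[-0.43  0.5   7.55] [0.54074 0.01477 0.13849] 0.13793
[-1.2   0.63  9.7 ] [0.54075 0.01477 0.13849] 0.13773
[-1.16  0.5   9.15] [0.54072165 0.01478859 0.13843129] 22.1083
```

View pics/t6c.png

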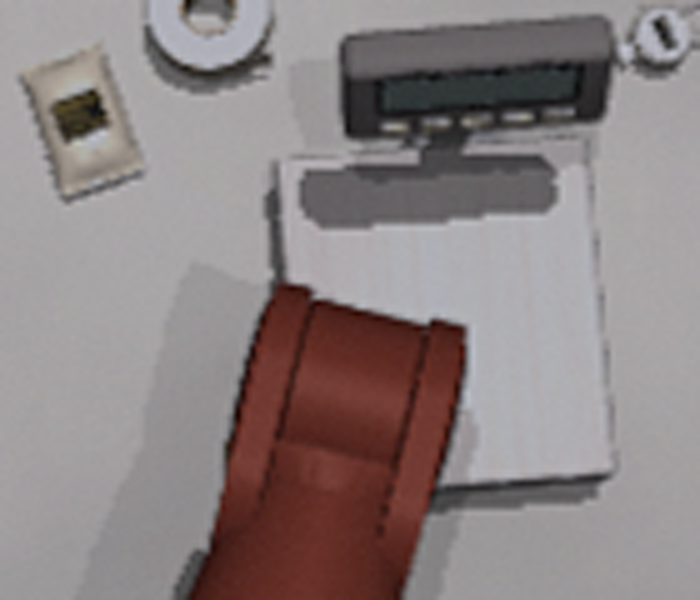

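View pics/s6c.png

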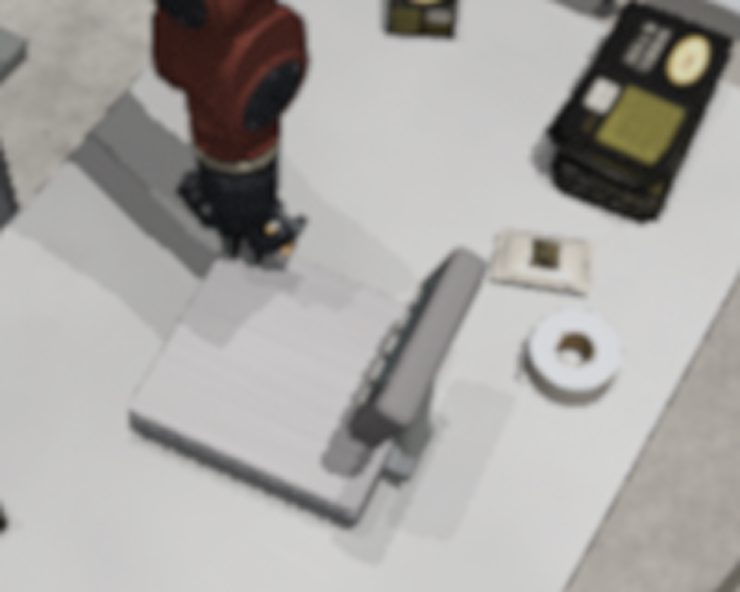

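The press is firm: going from 6 to 9.5 N moves the fingertip less than 0.1 mm, where an unsupported corner would drop several mm. The scale hasn't visibly moved, so I'm handing in.

```bash
python3 - <<'E'
from h import *
F0=np.load("F1.npy")
print(push_force(F0,4).round(2)); robot.job_done()
s=robot.observe();print(s["time"],(s["ft_force"]-F0).round(2),s["tool_pos"])
E
```

```text
[-1.21 -0.03  8.76]
the job is handed in; nothing more can be done
the job is handed in; nothing more can be done
```

The wedge is under the bare stud, and I handed the job in at about 22 s with the fingertips still pressing on the pan above it. The hand-in reports no verdict, so these results come from my own checks.

- **Push:** I pushed the wedge thin end first with the fingertips. It slid freely, then bit, and I stopped at about 4.5 N. That is roughly half the 8–9 N at which a rubber foot lifts. I then drew the fingers clear of the wedge before going up to the pan.
- **Press:** The force on the pan was 8.8 N at the last reading, having eased from 9.7 N. The task asked for about 10 N, and the accepted range is 6–30 N. The pan gave less than 0.1 mm between 6 and 9.7 N, so the stud is supported and the corner no longer tips.
- **Scale and bystanders:** The pan edges in the top view look unchanged from the start, as do the pouch and its surroundings. I did not re-measure the two cartons, but the arm stayed well away from them.

**What I could not confirm:**
- **Foot loads and wedge contact:** I had no direct measurement of the load on each rubber foot or of the force between stud and wedge. Both are inferred from the push and press forces.
- **Butt position:** One check disagreed by about 7 mm. After the push the camera put the wedge's butt 80 mm from the stud, while the finger position suggested 73 mm. I put this down to the finger geometry I assumed and the partly hidden edge, and relied on the felt force.
- **After hand-in:** My last state read was refused, so I have no reading from the judged second itself.

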